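Index the inspection disc to the paddle plug and lock it

TASK

Turn the indexing disc the shorter way round, pushing it by its upright pins, until the one tall plug with the flat paddle tip faces the inspection camera's ring light. Then swing the locking arm in by its handle so that its fork closes round the index pin there, and press until it clicks home; if the fork fouls the pin do not force it, but ease off, shift the disc a little and feel again. Do not touch the paddle plug, leave the cup and the gauge box where they are.

Things in the scene. Friction and masses are not known exactly. Their poses are not given: they have to be found in the camera images.
- station: fixed inspection station: black base plate 450 x 360 x 15 mm that carries disc, camera and locking arm. Origin: on the disc's vertical axis, at table height. Its x axis points from the disc's axis to the camera, y to the left of that (the locking arm's side), z up. Bearings below are angles about this z, anticlockwise seen from above, 0 along x.
- ring_light (a point): centre of the white ring light (80 mm across) on the front of the side-view camera's black lens: station x 174 mm, y 0, 112 mm above the table. The camera (lens, grey body, bracket) stands behind it, out to x 322 mm, 80 mm wide, 152 mm high at most.
- disc (a joint): turn of the aluminium indexing disc (250 mm across, upper face 58 mm above the table), rad, anticlockwise positive: the bearing of the paddle plug. It turns endlessly; 0 and 6.283 are the same, wanted place. Starts between 0.7 and 5.58. Bearing drag 0.4 N m: it stops where it is left. Other moulded green parts on it, in black nests within 81 mm of the axis, reach 104 mm above the table.
- pin0 (a point): one of six like upright steel index pins on the disc, 12 mm thick, 50 mm tall, tops 108 mm above the table, 112 mm from the axis, every 60 degrees, half-way between the nests: push these sideways. The point is on this pin's axis, 85 mm above the table; its bearing is the disc's value + 0.524 rad.
- plug_mid (a point): point on the axis of the tall green plug with the flat paddle tip, 110 mm above the table, 58 mm from the disc's axis. The only tall part: flange 32 mm across, ribbed stem 19 mm, flat paddle 26 mm wide and 6 mm thick, top 140 mm above the table. Fixed in its nest; not to be touched.
- lock (a joint): swing of the dark steel locking arm about its pivot, rad: 0 = fully home (hard stop), growing as it swings out, clockwise seen from above, up to 0.62. Starts at 0.38 to 0.6, stays where left (friction 0.1 N m). From 0.09 to 0.02 a spring plunger under it resists with about 5 N at the handle; below 0.02 it snaps in and holds. 15 N at the handle is always enough; over 30 N is forcing it.
- lock_pivot (a point): pivot of the locking arm, at station x 125 mm, y 112 mm, 58 mm above the table; hub 34 mm across. The arm's bar (16 mm wide, 62 to 76 mm above the table) runs from here past the fork to the handle.
- fork_seat (a point): nominal place of the pin that the fork closes round: station x 0, y 112 mm, 85 mm above the table. The fork head is clamped on the arm's bar up to 10.5 mm to either side of it along x, so the disc locks up to 0.095 rad either side of 0; how it is set is felt, not measured. Fork 55 mm wide, slot 15 mm: a pin up to about 5 mm off is drawn in, one farther off stops the fork at a lock value of 0.18 to 0.22.
- lock_handle (a point): point on the axis of the locking arm's upright handle, 94 mm above the table: round black sleeve 18 mm thick, from 76 to 112 mm above the table, standing on the bar. 199 mm from the pivot; with the arm home at station x -72 mm, y 139 mm; it swings on a circle about the pivot.
- cup: bystander: clear plastic cup, 48 mm across, 45 mm high, standing loose on the table on the robot's side of the station; origin at the centre of its underside.
- gauge_box: bystander: open wooden gauge box, 85 x 50 x 30 mm, lying loose on the table beside the base plate, on the side away from the locking arm; origin at the centre of its underside.

How it is judged (in metres and radians):
On the way, in this order (a step that is already met when the one before it is completed fails the run):
1. the disc has been turned until the paddle plug faces the camera (within 0.2 rad) ((value of joint disc between -0.2 and 0.2 rad or value of joint disc between 6.083 and 6.483 rad)), for 0.2 s.
2. the locking arm is home in its detent (below 0.015 rad) (value of joint lock below 0.015 rad), for 0.2 s.
At the end, for the whole second after the job is handed in: The paddle plug faces the camera (disc within 0.125 rad of 0 or 6.283), the locking arm is home in its detent (below 0.015 rad) with the fork round the pin, and both are at rest ((value of joint disc between -0.125 and 0.125 rad or value of joint disc between 6.158 and 6.408 rad) and value of joint lock below 0.015 rad and velocity of joint disc between -0.05 and 0.05 rad/s and velocity of joint lock between -0.05 and 0.05 rad/s); the robot touches nothing.
It fails at once if the disc is taken the longer way round: past the half turn opposite the camera (disc within 0.1 rad of 3.142) after the plug has moved more than 20 mm from its start (value of joint disc between 3.042 and 3.242 rad and distance of plug_mid from where it was at the start of the episode above 0.02 m).
It fails at once if the paddle plug is touched with more than 1 N (contact force between any of the fingers, the arm and plug above 1 N).
It fails at once if the locking arm is forced: pushed with more than 30 N (contact force between any of the fingers, the arm and lock above 30 N).
It fails at once if the cup or the gauge box is shifted more than 20 mm (distance of any of cup, gauge_box from where it was at the start of the episode above 0.02 m).
It also fails if it takes over 72 s, if anything falls off the work surface, if the arm or the gripper's body presses on something with over 40 N, if the wrist force passes 120 N, or if a joint passes its speed limit or range.

ROBOT

A 6-joint arm with a two-finger parallel gripper is mounted at the origin on the work surface. World frame = base frame: x ahead of the robot, y to its left, z up, the work surface at z = 0. Lengths are in m, angles in degrees, forces in N, time in s.
With the tool pointing down it reaches from about 0.4 to 0.825 m from the base axis. Payload 7 kg.
Tool frame: the origin (TCP) lies midway between the tips of the shut fingers; the grasp point (between the pads) lies 19 mm behind it; z points along the fingers, y is the line along which they close (so a half turn about z gives the same grasp; the last joint's range is limited). The gripper opens to 88 mm and grips with 3 to 60 N. Pads are 19 mm wide; open, the fingers measure 130 mm over their backs; the gripper's body (78 mm by 193 mm) begins 47 mm behind the grasp point.
Start: joints at [-55.571, 20.546, 0.682, 0, -70.136, -16.507], TCP at [0.208, -0.642, 0.227] pointing down, gripper open.
Joint ranges: [-176.03, 176.03], [-82.01, 121.73], [-58.28, 71.71], [-173.87, 95.51], [-174.79, -0.11], [-173.66, 173.66]. Speed limits (degrees/s): [136.94, 136.94, 172.46, 180, 180, 180].

INTERFACE

Orientations are given as [roll, pitch, yaw] about the fixed x, y, z axes, in that order (R = Rz(yaw) Ry(pitch) Rx(roll)).
In Python, from plant import ctrl, viewer, close_job gives the robot as it stands. The module is installed in compiled form; this text tells all that it offers.
- The arm moves only by the tool step_arm, never from a script. Its argument "moves" is a list that holds one entry, the list of rows, each a list of 5 numbers: the shift along the world's x, y, z in cm, then the turn about the world's z in rad, then the finger opening in cm, from 0 to 8.76. In form: [[[tx, ty, tz, twist, grip], ...]]. A call has 1 to 10 rows; each row shifts and turns the commanded pose from where the row before left it; what a row does not reach is not made up. A row lasts 1/10 s, in which the tool goes at most 50 mm and 8.59 degrees, less where a joint would pass 70% of its speed; a pose out of reach is approached as far as the arm can. A call with a gripper value outside its range is refused whole. The fingers move at their own pace and stop on an object; the grip force is fixed at half the most. Time passes only in rows, so rows that do not move let the fingers close. It gives the time, the measured TCP pose, the force, the opening and the grip force at its end, in the units of the state.
- ctrl.get_obs(): the state, without advancing time (a new reading comes with each control period).
- viewer.snapshot(name): name is "scene" or "side" or "wrist"; returns (picture, depth): 480x640x3 uint8, blue, green, red; 480x640 float32, m along the optical axis (not along the pixel's ray), 0 where there is no reading.
- viewer.camera_info(name): a dict with "camera_matrix" (3x3 intrinsics, pixels), "eye" and "orientation" of the camera in the world. Camera axes: x right, y down, z forward; pixel columns grow to the right and rows downward; lengths in m; the calibration is good to about 2 mm. A picture is of the moment at which its call begins: read the wrist's pose just before it. camera_info takes no time and is no camera call; for the wrist camera it gives the pose at the moment of the call.
- close_job(): hands the job in; it is judged then, once.
The state is a dict: "clock": time; "joint_pos": joint angles; "qvel": joint speeds; "tau": joint torques, N m; "tool_pos": TCP position; "orientation": TCP orientation; "force": force on the tool from outside, world axes, zero at the start; "moment": the same for the moment, N m; "opening": finger opening in m; "gripper_force": force on a finger pad.
Only numpy, scipy, OpenCV 4.12 (cv2) and the standard library are available. Lean on these libraries where they do the work, as an engineer would, in place of code of your own. Each camera call takes 0.05 s, during which the arm holds its last target. There are 200 camera calls.

## Working session

There is one attempt and no reset: what is moved stays moved. The work goes in short steps, Python scripts to look and compute and a tool call to move; the robot and the scene stay as the last step left them, time stands still between calls to the robot, and variables do not carry over. Pictures are saved under pics/ and viewed, at most 10 in all, crops included, and the job is handed in when it is done.

Besides the shell and the picture viewer there is one more tool, called after ">>>" by a JSON object that holds its "api" and its "payload". step_arm: Moves the arm, as the interface text tells. Its arguments: {"type":"object","properties":{"moves":{"type":"array","items":{"type":"array","items":{"type":"array","items":{"type":"number"}}}}},"required":["moves"]}

```bash
mkdir -p pics
cat > h.py <<'E'
import numpy as np, cv2
from plant import ctrl, viewer, close_job
def cam(n):
    i=viewer.camera_info(n); return np.array(i["camera_matrix"]),np.array(i["eye"]),i["orientation"]
E
python3 - <<'E'
from h import *
for n in("scene","side"):
    print(viewer.camera_info(n))
    p,d=viewer.snapshot(n); cv2.imwrite(f"pics/{n}0.png",p); np.save(n+"0.npy",d)
print(ctrl.get_obs())
E
```

```text
{'camera_matrix': array([[592.73536601,   0.        , 318.37410031],
       [  0.        , 592.73536601, 239.16990155],
       [  0.        ,   0.        ,   1.        ]]), 'eye': array([ 1.13419227, -0.30274102,  0.78239435]), 'orientation': array([-137.67930328,   -1.05225112,   61.60221174])}
{'camera_matrix': array([[443.34795446,   0.        , 322.63885331],
       [  0.        , 443.34795446, 234.10506959],
       [  0.        ,   0.        ,   1.        ]]), 'eye': array([0.24937809, 0.44031676, 0.55194179]), 'orientation': array([-127.81280468,    0.59611931, -143.85553199])}
{'clock': 0.1, 'joint_pos': array([-5.55692686e+01,  2.05869341e+01,  6.38992633e-01, -1.82034509e-02,
       -7.01383516e+01, -1.65068768e+01]), 'qvel': array([-0.0024636 , -0.02219794,  0.10503451, -0.03422403, -0.09099167,
       -0.06624925]), 'tau': array([-1.26694780e-03, -5.84163272e+01,  2.93748844e+01,  7.01543167e+00,
        1.02060908e-02, -8.78662672e-05]), 'tool_pos': array([ 0.20756451, -0.64181518,  0.22571918]), 'orientation': array([ 1.79912401e+02, -8.11267158e-03, -1.62082337e+02]), 'force': array([-0.36028041, -0.35972801,  0.17662827]), 'moment': array([ 0.01585441, -0.05686827, -0.01701693]), 'gripper_force': 0.0, 'opening': 0.08763198884849221}
```

View pics/scene0.png

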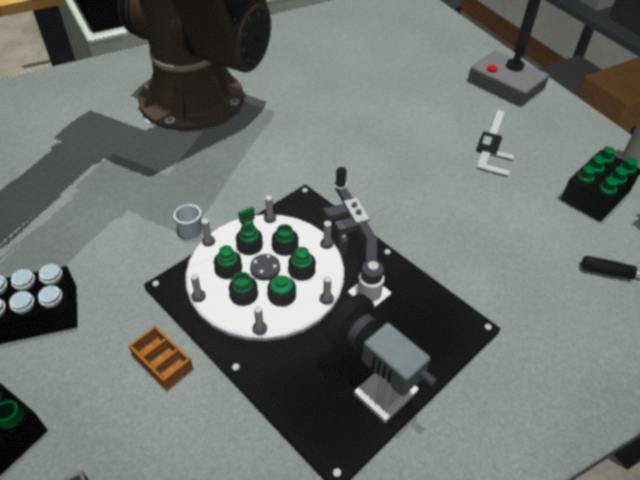

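View pics/side0.png

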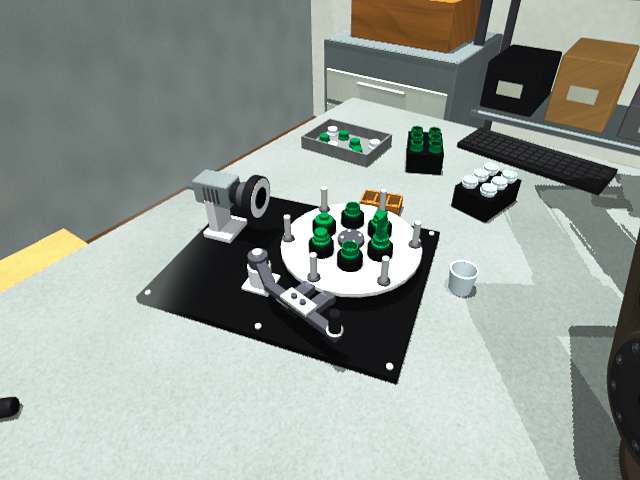

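The scene picture shows the disc at about (265,265) with the paddle plug's tip at (246,212). The pin tops are at (207,222), (269,199), (327,224), (328,281), (260,313) and (195,278), the handle top at (341,171), and the ring light near (358,325). The side picture shows the same items with the cup at (463,278), on the robot's side.

```bash
cat >> h.py <<'E'
from scipy.spatial.transform import Rotation as Ro
def ray(n,uv,z):
    K,e,o=cam(n); R=Ro.from_euler("xyz",o,degrees=True).as_matrix()
    r=R@np.linalg.inv(K)@np.array([uv[0],uv[1],1.]); return e+r*(z-e[2])/r[2]
E
python3 - <<'E'
from h import *
np.set_printoptions(precision=4,suppress=True)
P={"scene":[(207,222),(269,199),(327,224),(328,281),(260,313),(195,278)],"side":[(417,224),(385,259),(313,256),(287,217),(324,189),(383,191)]}
for n,l in P.items():
    q=np.array([ray(n,u,.108) for u in l])[:,:2]; c=q.mean(0); d=q-c
    print(n,c,np.hypot(*d.T),np.degrees(np.arctan2(d[:,1],d[:,0])))
S={"scene":[(305,190),(387,252),(488,327),(155,284),(236,367),(337,472)],"side":[(390,366),(258,326),(148,292),(432,233)]}
for n,l in S.items():
    for u in l: print(n,u,ray(n,u,.016)[:2])
for n,u,z in [("scene",(246,212),.14),("side",(381,213),.14),("scene",(341,171),.112),("side",(334,317),.112),("scene",(373,267),.09),("side",(258,254),.09),("scene",(358,325),.112),("side",(260,197),.112),("scene",(188,233),0),("side",(462,292),0),("scene",(161,362),.015)]: print(n,u,ray(n,u,z))
E
```

```text
scene [ 0.5825 -0.0828] [0.1104 0.1119 0.1106 0.1111 0.1148 0.1114] [-150.0299  151.3906   92.5539   30.5465  -28.0433  -89.0597]
side [ 0.5733 -0.0778] [0.1102 0.1105 0.1118 0.1106 0.1109 0.112 ] [-150.0477  150.8316   91.5726   30.2033  -29.3016  -88.5803]
scene (305, 190) [0.4046 0.0789]
scene (387, 252) [0.6076 0.1322]
scene (488, 327) [0.8102 0.1875]
scene (155, 284) [ 0.4912 -0.2411]
scene (236, 367) [ 0.6932 -0.1849]
scene (337, 472) [ 0.895  -0.1301]
side (390, 366) [0.4026 0.0776]
side (258, 326) [0.6056 0.133 ]
side (148, 292) [0.8084 0.187 ]
side (432, 233) [ 0.4877 -0.2417]
scene (246, 212) [ 0.525  -0.0854  0.14  ]
side (381, 213) [ 0.522  -0.0851  0.14  ]
scene (341, 171) [0.4821 0.1078 0.112 ]
side (334, 317) [0.4714 0.119  0.112 ]
scene (373, 267) [0.6741 0.0548 0.09  ]
side (258, 254) [0.6584 0.0649 0.09  ]
scene (358, 325) [ 0.7659 -0.0286  0.112 ]
side (260, 197) [ 0.7453 -0.0377  0.112 ]
scene (188, 233) [ 0.3933 -0.1516  0.    ]
side (462, 292) [ 0.3805 -0.1383  0.    ]
scene (161, 362) [ 0.6339 -0.2784  0.015 ]
```

>>> {"api": "step_arm", "payload": {"moves": [[[2.6, 2.8, 0, 0.129, 8], [2.6, 2.8, 0, 0.129, 6], [2.6, 2.8, 0, 0.129, 4], [2.6, 2.8, 0, 0.129, 3.5], [2.6, 2.8, 0, 0.129, 3.5], [2.6, 2.8, 0, 0.129, 3.5], [2.6, 2.8, 0, 0.129, 3.5], [2.6, 2.8, 0, 0.129, 3.5], [2.6, 2.8, 0, 0.129, 3.5]]]}}

```text
clock: 1.0
tool_pos: [0.4424, -0.3888, 0.2263]
orientation: [180.0, 0.0, -95.3]
force: [0.3, -0.1, 1.4]
opening: 0.0355
gripper_force: 0.0
```

>>> {"api": "step_arm", "payload": {"moves": [[[2.6, 2.8, 0, 0.129, 3.5], [2.6, 2.8, 0, 0.129, 3.5], [2.6, 2.8, 0, 0.129, 3.5], [2.6, 2.8, 0, 0.129, 3.5], [2.6, 2.8, 0, 0.129, 3.5], [2.6, 2.8, 0, 0.129, 3.5], [2.6, 2.8, 0, 0.129, 3.5], [2.6, 2.8, 0, 0.129, 3.5], [2.6, 2.8, 0, 0.129, 3.5], [0, 0, 0, 0, 3.5]]]}}

```text
clock: 2.0
tool_pos: [0.6779, -0.1348, 0.2249]
orientation: [180.0, 0.1, -28.6]
force: [0.5, 0.6, -0.4]
opening: 0.035
gripper_force: 0.0
```

Run:
```python
from h import *
o=ctrl.get_obs();print(o["tool_pos"],o["orientation"],o["joint_pos"],o["opening"])
print(viewer.camera_info("wrist"))
p,d=viewer.snapshot("wrist"); cv2.imwrite("pics/w0.png",p)
```

```text
[ 0.67792165 -0.13480616  0.22494043] [ 1.79977238e+02  6.78329973e-02 -2.86032809e+01] [ 4.85332526e+00  2.21590849e+01  2.89879359e+00 -1.94893732e-02
 -7.08088518e+01  5.65498250e+01] 0.03499326259925497
{'camera_matrix': array([[400.73626007,   0.        , 317.53972779],
       [  0.        , 400.73626007, 240.691669  ],
       [  0.        ,   0.        ,   1.        ]]), 'eye': array([ 0.74462317, -0.17026507,  0.38275363]), 'orientation': array([ 1.63759215e+02,  7.08556093e-03, -1.18605288e+02])}
```

View pics/w0.png

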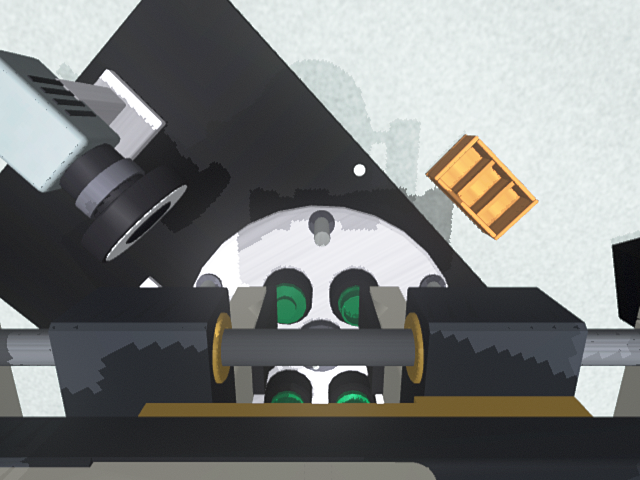

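The wrist view shows the pin I want with its top at (321,238) and its foot at (320,219). It is centred between the fingers sideways, and the camera lens is at the left.

Run:
```python
from h import *
for uv in [(321,238)]: print(ray("wrist",uv,.108))
t=ray("wrist",(321,238),.108); c=np.array([.578,-.0803]);v=t[:2]-c;print(np.hypot(*v),np.degrees(np.arctan2(v[1],v[0])))
print(ray("wrist",(360,170),.016))
```

```text
[ 0.67346891 -0.13642781  0.108     ]
0.1107458517289407 -30.45200080101331
[ 0.68928201 -0.1863306   0.016     ]
```

>>> {"api": "step_arm", "payload": {"moves": [[[-0.4, -0.1, -2.5, -0.015, 3.5], [0, 0, -2.5, 0, 3.5], [0, 0, -2.5, 0, 3.5], [0, 0, -2.4, 0, 3.5], [0, 0, -2.0, 0, 3.5], [0, 0, -1.0, 0, 3.0], [0, 0, 0, 0, 2.4]]]}}

```text
clock: 2.75
tool_pos: [0.6704, -0.1398, 0.096]
orientation: [179.9, 0.1, -30.0]
force: [-0.4, -0.0, 0.0]
opening: 0.027
gripper_force: 0.0
```

Run:
```python
import numpy as np
# arc waypoints: TCP relative shifts, 28 rows of -6 deg from bearing -30
b=np.radians(-29.8-6*np.arange(29)); p=11.2*np.c_[np.cos(b),np.sin(b)]
print(np.round(np.diff(p,axis=0),2).tolist())
```

```text
[[-0.64, -0.99], [-0.73, -0.91], [-0.83, -0.83], [-0.91, -0.74], [-0.98, -0.64], [-1.04, -0.54], [-1.09, -0.42], [-1.13, -0.31], [-1.16, -0.19], [-1.17, -0.07], [-1.17, 0.06], [-1.16, 0.18], [-1.13, 0.3], [-1.1, 0.42], [-1.05, 0.53], [-0.99, 0.64], [-0.91, 0.73], [-0.83, 0.83], [-0.74, 0.91], [-0.64, 0.98], [-0.54, 1.04], [-0.42, 1.09], [-0.31, 1.13], [-0.19, 1.16], [-0.07, 1.17], [0.06, 1.17], [0.18, 1.16], [0.3, 1.13]]
```

>>> {"api": "step_arm", "payload": {"moves": [[[-0.64, -0.99, 0, -0.105, 2.4], [-0.73, -0.91, 0, -0.105, 2.4], [-0.83, -0.83, 0, -0.105, 2.4], [-0.91, -0.74, 0, -0.105, 2.4], [-0.98, -0.64, 0, -0.105, 2.4], [-1.04, -0.54, 0, -0.105, 2.4], [-1.09, -0.42, 0, -0.105, 2.4], [-1.13, -0.31, 0, -0.105, 2.4], [-1.16, -0.19, 0, -0.105, 2.4], [0, 0, 0, 0, 2.4]]]}}

```text
clock: 3.75
tool_pos: [0.5864, -0.1953, 0.0993]
orientation: [-179.9, -0.0, -84.2]
force: [0.4, 0.5, -0.2]
opening: 0.0237
gripper_force: 0.0
```

Run:
```python
from h import *
p,d=viewer.snapshot("side"); cv2.imwrite("pics/s1.png",cv2.resize(p[150:390,240:480],None,fx=2.4,fy=2.4))
```

```text
(no output)
```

View pics/s1.png

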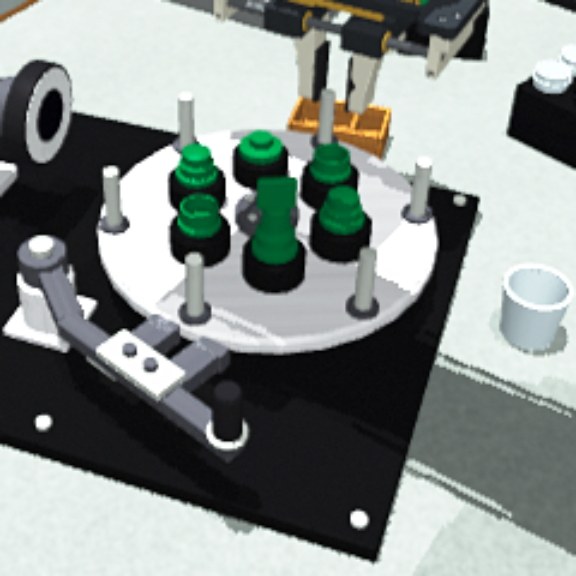

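The disc follows: the paddle plug is now at crop (275,235), heading toward the lock side. The pin at (327,115) sits between the fingers. I'll carry on.

>>> {"api": "step_arm", "payload": {"moves": [[[-1.17, 0.05, -0.2, -0.105, 2.4], [-1.17, 0.16, 0, -0.105, 2.4], [-1.16, 0.2, 0, -0.105, 2.4], [-1.13, 0.3, 0, -0.105, 2.4], [-1.1, 0.42, 0, -0.105, 2.4], [-1.05, 0.53, 0, -0.105, 2.4], [-0.99, 0.64, 0, -0.105, 2.4], [-0.91, 0.73, 0, -0.105, 2.4], [-0.83, 0.83, 0, -0.105, 2.4], [0, 0, 0, 0, 2.4]]]}}

```text
clock: 4.8
tool_pos: [0.4916, -0.1561, 0.0965]
orientation: [-180.0, 0.0, -138.1]
force: [0.5, -0.6, 0.2]
opening: 0.0241
gripper_force: 0.0
```

>>> {"api": "step_arm", "payload": {"moves": [[[-0.7, 0.95, 0, -0.105, 2.4], [-0.6, 1.0, 0, -0.105, 2.4], [-0.54, 1.04, 0, -0.105, 2.4], [-0.42, 1.09, 0, -0.105, 2.4], [-0.31, 1.13, 0, -0.105, 2.4], [-0.19, 1.16, 0, -0.105, 2.4], [-0.07, 1.17, 0, -0.105, 2.4], [0.06, 1.17, 0, -0.105, 2.4], [0, 0, 0, 0, 2.4]]]}}

```text
clock: 5.7
tool_pos: [0.4649, -0.0685, 0.096]
orientation: [180.0, 0.1, 173.9]
force: [0.8, -0.7, 0.1]
opening: 0.0239
gripper_force: 0.0
```

Run:
```python
from h import *
for n in ("side","scene"):
    p,d=viewer.snapshot(n)
    c=p[150:360,240:480] if n=="side" else p[150:340,160:400]
    cv2.imwrite(f"pics/{n}2.png",cv2.resize(c,None,fx=3,fy=3,interpolation=cv2.INTER_CUBIC)[:600])
```

```text
(no output)
```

View pics/side2.png

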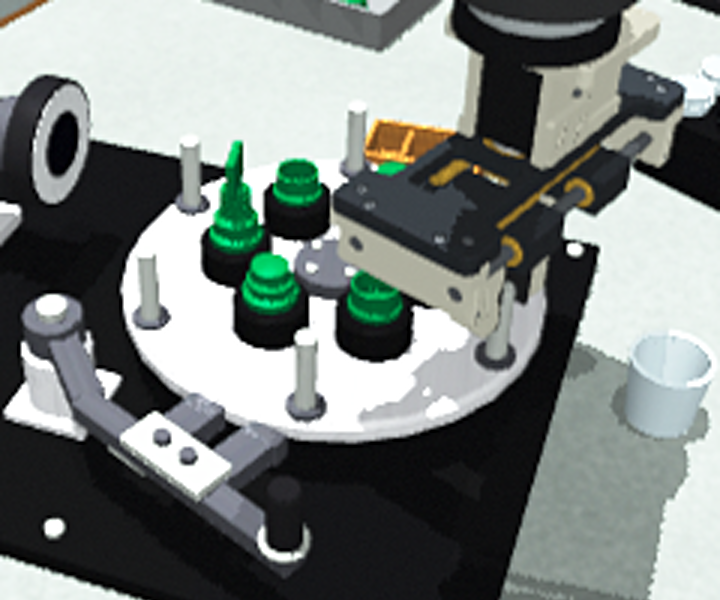

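The plug's tip is at crop (235,150), near the camera side. Pin tops are at (148,260), (305,335), (191,143) and (357,108). The fork prongs end near (205,402) and (265,437), and the handle top is at (284,484).

Run:
```python
from h import *
f=lambda u,v,z: ray("side",(u/3+240-.33,v/3+150-.33),z)[:2]
c=np.array([.577,-.081]); th=np.radians(15.1)
T=lambda q:(np.array([[np.cos(th),np.sin(th)],[-np.sin(th),np.cos(th)]])@(q-c)*1000).round(1)
for u,v in [(148,260),(305,335),(191,143),(357,108)]:
    s=T(f(u,v,.108)); print("pin",s,np.hypot(*s),np.degrees(np.arctan2(s[1],s[0])))
print("plugtip",T(f(235,148,.14)))
piv=np.array([125,112])
for nm,u,v,z in [("hub",50,306,.094),("handle",284,484,.112),("bolt",162,437,.084),("bolt",188,456,.084),("prong",207,402,.076),("prong",265,437,.076),("plate",160,412,.08),("plate",232,465,.08),("plate",198,500,.08),("plate",122,442,.08)]:
    s=T(f(u,v,z)); w=s-piv; print(nm,s,np.hypot(*w).round(1),np.degrees(np.arctan2(w[1],w[0])).round(1))
```

```text
pin [78.4 80.9] 112.65598075557286 45.89910666034652
pin [-21.4 109.3] 111.37526655411425 101.0778853312569
pin [101.8 -33.8] 107.26453281490578 -18.367383076513722
pin [  18.9 -107.3] 108.95182421602678 -80.01029830709847
plugtip [56.2  7.3]
hub [119.3 119.5] 9.4 127.2
handle [-46.7 210.6] 198.0 150.1
bolt [ 27.9 178.7] 117.8 145.5
bolt [ 11.  185.9] 135.9 147.0
prong [ 20. 141.] 108.9 164.6
prong [-16.4 153.8] 147.4 163.5
plate [ 37.7 159.6] 99.4 151.4
plate [ -9.5 180.4] 150.9 153.0
plate [ -2.7 206.6] 158.9 143.5
plate [ 46.7 185.1] 107.1 137.0
```

>>> {"api": "step_arm", "payload": {"moves": [[[0.15, 0.8, 0, -0.075, 2.4], [0.2, 0.8, 0, -0.075, 2.4], [0.28, 0.8, 0, -0.075, 2.4], [0, 0, 0, 0, 2.4], [0, 0, 0, 0, 3.5], [0, 0, 0, 0, 3.5]]]}}

```text
clock: 6.4
tool_pos: [0.4701, -0.0456, 0.0955]
orientation: [180.0, 0.0, 161.0]
force: [-0.5, -0.4, -0.3]
opening: 0.033
gripper_force: 0.0
```

>>> {"api": "step_arm", "payload": {"moves": [[[0, 0, 2, 0, 3.5], [0, 0, 2.5, 0, 3.5], [0.1, 2.6, 0, 0.066, 4.5], [0.1, 2.6, 0, 0.066, 4.5], [0.1, 2.6, 0, 0.066, 4.5], [0.1, 2.6, 0, 0.066, 4.5], [0.1, 2.6, 0, 0.066, 4.5], [0.1, 2.6, 0, 0, 4.5], [0, 0, 0, 0, 4.5], [0, 0, 0, 0, 4.5]]]}}

```text
clock: 7.4
tool_pos: [0.476, 0.111, 0.1404]
orientation: [-180.0, -0.0, 179.8]
force: [-0.5, 0.0, 0.4]
opening: 0.045
gripper_force: 0.0
```

Run:
```python
from h import *
p,d=viewer.snapshot("side")
cv2.imwrite("pics/side3.png",cv2.resize(p[150:350,240:480],None,fx=3,fy=3,interpolation=cv2.INTER_CUBIC))
p,d=viewer.snapshot("scene")
cv2.imwrite("pics/scene3.png",cv2.resize(p[150:340,160:400],None,fx=3,fy=3,interpolation=cv2.INTER_CUBIC))
```

```text
(no output)
```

View pics/scene3.png

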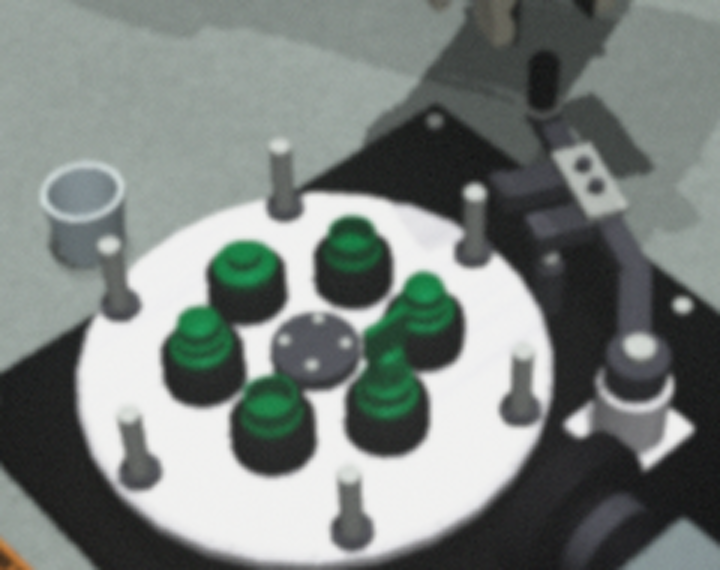

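All six pin tops show, at crop (280,146), (475,192), (522,352), (349,474), (129,413) and (109,244). The fork bolts are at (584,163) and (596,186), and the handle top is at (543,58).

Run:
```python
from h import *
f=lambda u,v,z: ray("scene",(u/3+160-.33,v/3+150-.33),z)[:2]
P=np.array([f(*q,.108) for q in [(280,146),(475,192),(522,352),(349,474),(129,413),(109,244)]])
c=P.mean(0); a=(P-c)[:,0]+1j*(P-c)[:,1]
print("c",c,abs(a),np.degrees(np.angle(np.sum(a**6))/6), np.degrees(np.angle(a)))
s1=f(435,121,.016);print(s1)
th=np.radians(15.1);R=np.array([[np.cos(th),np.sin(th)],[-np.sin(th),np.cos(th)]])
piv=np.array([125,112])
for nm,u,v,z in [("hub",642,346,.094),("hub",642,346,.1),("handle",543,58,.112),("bolt",584,163,.084),("bolt",596,186,.084),("pA",495,185,.07),("pB",532,228,.07)]:
    s=R@(f(u,v,z)-c)*1000; w=s-piv; print(nm,s.round(1),np.hypot(*w).round(1),np.degrees(np.arctan2(w[1],w[0])).round(1))
```

```text
c [ 0.57826765 -0.0826111 ] [0.11169918 0.11200854 0.11129148 0.11195777 0.11123342 0.11205795] -16.088963485737366 [ 163.96235495  104.13038548   43.41527696  -15.9036605   -75.85242307
 -136.29308882]
[0.40434736 0.07839019]
hub [128.3 108.7] 4.7 -45.2
hub [131.4 104.6] 9.8 -49.2
handle [-47.3 212.2] 199.3 149.8
bolt [  9.6 189.7] 139.1 146.0
bolt [ 26.9 181.5] 120.3 144.7
pA [-21.4 150.6] 151.4 165.2
pB [ 16.7 142.4] 112.5 164.3
```

The disc is at about -0.02 rad. The handle is at world (0.477, 0.111), directly under the tool, so I go down over it.

>>> {"api": "step_arm", "payload": {"moves": [[[0, 0, -2, 0, 4.5], [0, 0, -2, 0, 4.5], [0, 0, -1.4, 0, 4.5], [0, 0, 0, 0, 3.2], [0, 0, 0, 0, 3.2], [0, 0, 0, 0, 3.2]]]}}

```text
clock: 8.1
tool_pos: [0.4767, 0.1107, 0.0874]
orientation: [180.0, 0.1, 179.7]
force: [0.2, 0.0, -0.2]
opening: 0.0329
gripper_force: 0.0
```

>>> {"api": "step_arm", "payload": {"moves": [[[-0.1, -0.5, 0, 0, 3.2], [-0.1, -0.5, 0, 0, 3.2], [-0.1, -0.5, 0, 0, 3.2], [-0.1, -0.5, 0, 0, 3.2], [-0.1, -0.4, 0, 0, 3.2], [-0.05, -0.4, 0, 0, 3.2], [-0.05, -0.3, 0, 0, 3.2], [0, 0, 0, 0, 3.2]]]}}

```text
clock: 8.9
tool_pos: [0.47, 0.0793, 0.0865]
orientation: [-180.0, -0.0, 179.7]
force: [0.4, 0.5, -0.3]
opening: 0.0319
gripper_force: 0.0
```

>>> {"api": "step_arm", "payload": {"moves": [[[-0.03, -0.2, 0, 0, 3.2], [-0.03, -0.2, 0, 0, 3.2], [-0.03, -0.2, 0, 0, 3.2], [-0.03, -0.2, 0, 0, 3.2]]]}}

```text
clock: 9.3
tool_pos: [0.4689, 0.0717, 0.0866]
orientation: [180.0, 0.0, 179.7]
force: [-0.2, 0.1, -0.1]
opening: 0.032
gripper_force: 0.3
```

>>> {"api": "step_arm", "payload": {"moves": [[[0, -0.2, 0, 0, 3.2], [0, -0.15, 0, 0, 3.2], [0, -0.15, 0, 0, 3.2]]]}}

```text
clock: 9.6
tool_pos: [0.4688, 0.0666, 0.0865]
orientation: [-180.0, -0.0, 179.7]
force: [0.0, 1.3, -0.9]
opening: 0.032
gripper_force: 0.3
```

>>> {"api": "step_arm", "payload": {"moves": [[[0, -0.15, 0, 0, 3.2], [0, -0.15, 0, 0, 3.2]]]}}

```text
clock: 9.8
tool_pos: [0.4688, 0.0636, 0.0865]
orientation: [-180.0, -0.0, 179.7]
force: [-0.6, 0.5, 0.5]
opening: 0.032
gripper_force: 0.3
```

>>> {"api": "step_arm", "payload": {"moves": [[[0, -0.15, 0, 0, 3.2], [0, -0.15, 0, 0, 3.2]]]}}

```text
clock: 10.0
tool_pos: [0.4689, 0.0607, 0.0866]
orientation: [180.0, 0.0, 179.7]
force: [-1.2, 0.3, -0.5]
opening: 0.0321
gripper_force: 0.3
```

>>> {"api": "step_arm", "payload": {"moves": [[[0, -0.15, 0, 0, 3.2], [0, -0.15, 0, 0, 3.2]]]}}

```text
clock: 10.2
tool_pos: [0.4688, 0.0577, 0.0866]
orientation: [180.0, -0.0, 179.7]
force: [-1.5, 1.5, 0.0]
opening: 0.0322
gripper_force: 1.1
```

>>> {"api": "step_arm", "payload": {"moves": [[[0, -0.15, 0, 0, 3.2], [0, -0.15, 0, 0, 3.2]]]}}

```text
clock: 10.4
tool_pos: [0.4687, 0.0549, 0.0866]
orientation: [180.0, -0.0, 179.7]
force: [-2.3, 2.7, 0.8]
opening: 0.0322
gripper_force: 1.4
```

>>> {"api": "step_arm", "payload": {"moves": [[[0, -0.15, 0, 0, 3.2], [0, -0.15, 0, 0, 3.2]]]}}

```text
clock: 10.6
tool_pos: [0.4688, 0.0516, 0.0865]
orientation: [-180.0, -0.0, 179.7]
force: [-0.6, 1.7, -0.3]
opening: 0.0321
gripper_force: 0.8
```

>>> {"api": "step_arm", "payload": {"moves": [[[0, -0.15, 0, 0, 3.2], [0, -0.15, 0, 0, 3.2]]]}}

```text
clock: 10.8
tool_pos: [0.469, 0.0485, 0.0866]
orientation: [-180.0, 0.0, 179.7]
force: [-0.9, 0.4, 0.1]
opening: 0.032
gripper_force: 0.3
```

The fork has taken the pin: the force rose to about 3 N and then dropped again. I keep pressing toward the detent.

>>> {"api": "step_arm", "payload": {"moves": [[[0.02, -0.15, 0, 0, 3.2], [0.02, -0.15, 0, 0, 3.2], [0.02, -0.15, 0, 0, 3.2]]]}}

```text
clock: 11.1
tool_pos: [0.4695, 0.0442, 0.0866]
orientation: [180.0, -0.0, 179.7]
force: [-2.2, 3.1, 1.0]
opening: 0.032
gripper_force: 1.6
```

>>> {"api": "step_arm", "payload": {"moves": [[[0.02, -0.15, 0, 0, 3.2], [0.02, -0.15, 0, 0, 3.2]]]}}

```text
clock: 11.3
tool_pos: [0.4696, 0.042, 0.0865]
orientation: [179.9, -0.0, 179.7]
force: [-6.3, 10.9, 3.5]
opening: 0.0321
gripper_force: 5.9
```

>>> {"api": "step_arm", "payload": {"moves": [[[0.02, -0.15, 0, 0, 3.2], [0.02, -0.15, 0, 0, 3.2]]]}}

```text
clock: 11.5
tool_pos: [0.4698, 0.0393, 0.0865]
orientation: [179.9, -0.0, 179.7]
force: [-8.2, 13.3, 3.5]
opening: 0.0319
gripper_force: 6.4
```

>>> {"api": "step_arm", "payload": {"moves": [[[-0.15, 0, 0, 0, 3.2], [-0.1, -0.05, 0, 0, 3.2]]]}}

```text
clock: 11.7
tool_pos: [0.4695, 0.0394, 0.0869]
orientation: [179.8, 0.2, 179.7]
force: [4.4, 8.7, -5.4]
opening: 0.0321
gripper_force: 4.1
```

>>> {"api": "step_arm", "payload": {"moves": [[[0, -0.1, 0, 0, 3.2], [0, -0.1, 0, 0, 3.2]]]}}

```text
clock: 11.9
tool_pos: [0.4694, 0.0371, 0.0869]
orientation: [179.9, 0.2, 179.7]
force: [2.4, 3.9, -1.9]
opening: 0.032
gripper_force: 2.0
```

>>> {"api": "step_arm", "payload": {"moves": [[[0.01, -0.12, 0, 0, 3.2], [0.01, -0.12, 0, 0, 3.2]]]}}

```text
clock: 12.1
tool_pos: [0.4696, 0.0349, 0.0869]
orientation: [179.9, 0.2, 179.7]
force: [0.2, 10.4, -1.4]
opening: 0.0317
gripper_force: 5.0
```

>>> {"api": "step_arm", "payload": {"moves": [[[0.01, -0.12, 0, 0, 3.2], [0.01, -0.12, 0, 0, 3.2]]]}}

```text
clock: 12.3
tool_pos: [0.4693, 0.0316, 0.087]
orientation: [179.9, 0.1, 179.7]
force: [2.0, 5.9, -1.2]
opening: 0.0322
gripper_force: 2.8
```

>>> {"api": "step_arm", "payload": {"moves": [[[0.01, -0.12, 0, 0, 3.2], [0.01, -0.1, 0, 0, 3.2]]]}}

```text
clock: 12.5
tool_pos: [0.468, 0.0283, 0.0865]
orientation: [-180.0, -0.0, 179.7]
force: [-0.5, -0.2, -0.6]
opening: 0.0322
gripper_force: 0.0
```

>>> {"api": "step_arm", "payload": {"moves": [[[0.01, -0.12, 0, 0, 3.2], [0, -0.1, 0, 0, 3.2]]]}}

```text
clock: 12.7
tool_pos: [0.4679, 0.0266, 0.0863]
orientation: [180.0, -0.0, 179.7]
force: [-3.3, 7.8, 1.4]
opening: 0.0322
gripper_force: 4.1
```

>>> {"api": "step_arm", "payload": {"moves": [[[0, -0.1, 0, 0, 3.2], [0, -0.05, 0, 0, 3.2]]]}}

```text
clock: 12.9
tool_pos: [0.468, 0.0264, 0.0863]
orientation: [179.9, -0.0, 179.7]
force: [-5.9, 15.4, 0.7]
opening: 0.0322
gripper_force: 7.5
```

>>> {"api": "step_arm", "payload": {"moves": [[[0.1, 0.3, 0, 0, 3.2], [0, 0.3, 0, 0, 3.6], [0, 0.3, 0, 0, 4.2], [0, 0, 0, 0, 4.2], [0, 0, 1.5, 0, 4.2], [0, 0, 2.5, 0, 4.2], [0, 0, 3, 0, 4.2], [0, 2, 3, 0, 4.2], [-0.5, 4, 2, 0, 4.2], [-0.5, 4, 0, 0, 4.2]]]}}

```text
clock: 13.9
tool_pos: [0.4608, 0.1354, 0.2099]
orientation: [179.8, 0.3, 179.6]
force: [1.9, -0.3, 0.4]
opening: 0.0418
gripper_force: 0.0
```

Run:
```python
from h import *
p,d=viewer.snapshot("scene")
cv2.imwrite("pics/scene4.png",cv2.resize(p[150:340,160:400],None,fx=3,fy=3,interpolation=cv2.INTER_CUBIC))
```

```text
(no output)
```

View pics/scene4.png

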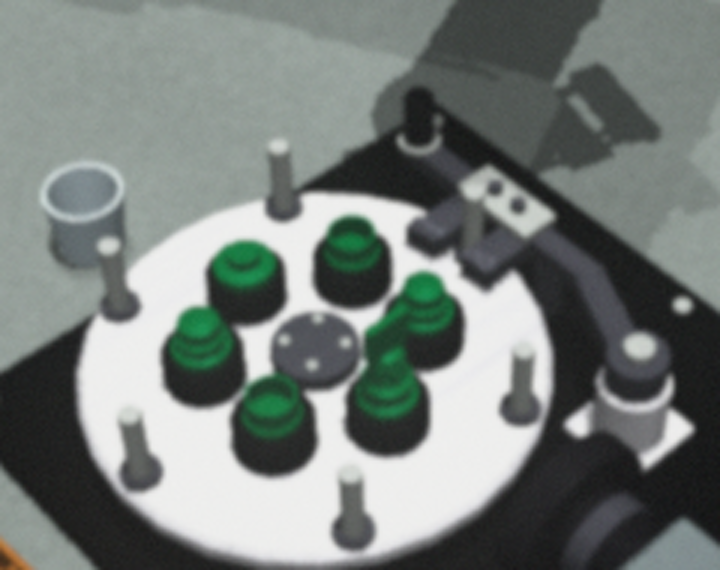

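The fork is closed round the pin at about (472,215), the handle is home with its top at (419,95), and the gripper is clear.

Run:
```python
from h import *
print(ray("scene",(419/3+160-.33,95/3+150-.33),.112), "expected ~.471,.034")
print(close_job())
```

```text
[0.47280801 0.03251986 0.112     ] expected ~.471,.034
the job is handed in; nothing more can be done
None
```

The disc was turned clockwise, the shorter way, until the paddle plug faced the ring light (about -0.02 rad just before locking). The fork then went round the pin without fouling, the locking arm clicked home onto its stop, and I handed the job in at about 14 s with the gripper clear; no verdict was returned.

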